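Run a headset through the hygiene bay with the jog stick

ROBOT

A 7-joint arm with a two-finger parallel gripper is mounted at the origin on a cart in front of the work surface, level with it; the furniture and walls round the work are solid. World frame = base frame: x ahead of the robot, y to its left, z up, the work surface at z = 0. Lengths are in mm, angles in rad, forces in N, time in s.
With the tool pointing down it reaches from about 400 to 875 mm from the base axis. Payload 19.3 kg.
Tool frame: the origin (TCP) lies at the very end of the fingers, on their centre line; the grasp point (between the pads) lies 19 mm behind it (env.grasp_offset is the distance from the TCP to the grasp point, in mm); z points along the fingers, y is the direction in which the jaws open and shut (so a half turn about z gives the same grasp; the last joint's range is limited). The gripper opens to 85 mm and grips with 20 to 120 N. Pads are 22 mm wide; open, the fingers measure 114 mm over their backs; the gripper's body (76 mm by 85 mm) begins 54 mm behind the grasp point. The pads swing forward as they close: fully open they stand 13 mm farther back than shut.
Start: joints at [-1.209, 0.521, -0.036, 1.599, 0.021, 1.021, -0.113], TCP at [261.583, 567.617, 231.291] pointing down, gripper open.
Joint ranges: [-2.91, 2.91], [-0.3, 2.13], [-1.5, 1.42], [0.17, 2.43], [-1.26, 4.41], [0.16, 1.93], [-2.52, 2.52]. Speed limits (rad/s): [1.89, 1.89, 2.39, 2.39, 3.01, 3.01, 3.01].

INTERFACE

Orientations are given as a unit quaternion [w, x, y, z].
In Python, from station import state, capture, camera_params, env, find_in, landmark_of gives the robot as it stands.
- The arm moves only by the shell command python3 -m inch 'ROWS' [FORCE]. ROWS is JSON, a list of rows, each a list of 5 numbers: the shift along the world's x, y, z in mm, then the turn about the world's z in degrees, then the gripper's target within -1 to 1 (fully open at 1, half-way at 0, shut at -1). A call has 1 to 8 rows; each row is the pose to reach, as a shift and turn from the pose measured when the call began; what a row does not reach only later rows make up. A row lasts 1/12 s, in which the tool goes at most 41.7 mm and 7.16 degrees, less where a joint would pass 70% of its speed; a pose out of reach is approached as far as the arm can. A call with a gripper value outside its range is refused whole. The fingers move at their own pace and stop on an object; FORCE is the grip in N (left out, the last holds). Time passes only in rows, so rows that repeat a pose let the fingers close. It gives the time, the measured TCP pose, the force and the opening at its end, in the units of the state.
- state(): the state, without advancing time (a new reading comes with each control period).
- capture(name): name is "side" or "top" or "wrist"; returns the picture (420x560x3 uint8, red, green, blue); there is no depth.
- camera_params(name): a dict with "fx", "fy", "cx", "cy" (pixels), "world_to_cam" (4x4, takes a point from world to camera coordinates). Camera axes: x right, y up, looking along -z (the intrinsics and any distortion apply to the point x, -y, -z); pixel columns grow to the right and rows downward; lengths in mm; the calibration is good to about 2 mm. A picture is of the moment at which its call begins: read the wrist's pose just before it. camera_params takes no time and is no camera call; for the wrist camera it gives the pose at the moment of the call.
- env.hand_in(): hands the job in, once; it reports no verdict.
Trained networks look in the newest picture that a camera, given by its name, has taken for a name from the list of things; names that differ only in an ending like _2 or _b are one class to them, and where a whole thing is asked for, a point or a joint stands for the part that bears it (a point fixed in the world has none). Each returns a list of dicts, best first, with "p" (0 to 1); they miss things now and then, are a little off and sometimes report something else, mostly with a low value. They report only what shows in the picture. A call takes as long as a camera call. They do not tell look-alikes from the thing itself.
- find_in(target, camera): "box" ([centre column, centre row, width, height] in pixels, round what is visible of it).
- landmark_of(target, camera): "location" ([column, row] in pixels: a listed point, or the origin of a listed thing).
The state is a dict: "t": time; "joints": joint angles; "qvel": joint speeds; "tau": joint torques, N m; "ee_pos": TCP position; "tool_rot": TCP orientation; "force": force on the tool from outside, world axes, zero at the start; "wrist_torque": the same for the moment, N m; "finger_gap": finger opening in mm.
Only numpy, scipy, OpenCV 4.12 (cv2) and the standard library are available. Lean on these libraries where they do the work, as an engineer would, in place of code of your own. Each camera call takes 0.05 s, during which the arm holds its last target.

TASK

Hang the headset by its headband over the bar of the hygiene bay's carriage and let go of it. Then tilt the console's joystick fully forward (the way the chevron points) so that the carriage takes the headset all the way into the hood, hold it there for two seconds, and release the stick so that it centres and the carriage brings the headset back out, still hanging on the bar. Leave the specimen cups and the dropper bottle undisturbed.

Things in the scene. Friction and masses are not known exactly. Their poses are not given: they have to be found in the camera images.
- headset: loose rigid headset, 0.2 kg, 140 wide (y) x 56 (x) x 142 tall, standing on two white ear cups (72 tall, 76 clear between them). Origin midway between the cups, underside; z up, y cup to cup. Grey band (24 wide, 5 thick) arches between them, inner radius 57. On it a black crown block 24 (x) x 44 (y) x 26 tall, top at z = 142: pinch it from above. Hangs stably by its arch, either way round
- arch (a point): middle of the underside of the headset's arch, 112 above the headset's underside; axes as the headset
- bay: fixed hygiene bay. Origin on the table below the middle of the bar at its home position; x points into the hood. Base plate 100 wide, x = -80 to 280, 13 high with its rails. White hood, open only towards -x: x = 120 to 280, 204 wide outside, 198 inside, 222 high outside, 214 inside
- bar_top (a point): top of the carriage's steel bar (14 diameter, 145 above the table), mid-length; travels with it. x along the bar into the hood, z up. Free between 22 mm collars at x = -46 and 40 (4 proud of the bar); far end on a 16 x 30 post at x = 50, outer end (-x) free. Hang the headset with its width (y) square to the bar; below the bar nothing but the post is over 23 high
- carriage (a joint): travel of the carriage along the bay's x in m: 0 = home, out in the open; 0.19 = fully in the hood. Linked to the stick: it travels 0.53 m per rad of stick_fwd, damped, so tilt the stick smoothly (knob about 30 mm/s); when the stick is let go both return to 0 by themselves in about 2 s. Yields to a push by hand
- console: fixed joystick console, 130 (x) x 120 (y), 55 high, grey with black top. Origin at the centre of its underside; +x is forward, away from the robot, where a white chevron on the top points
- knob (a point): centre of the stick's black knob, 36 diameter, 40 tall, its top 16 above this point; with the stick centred it is 150 above the table over the console's origin. The stick (13 diameter, rubber boot at the foot) pivots 58 above the table
- stick_fwd (a joint): forward tilt of the stick in rad: 0 = centred, + = forward (console +x), hard stops at 0.36 (knob 32 mm forward, carriage fully in) and -0.10. Spring-centred, about 12 N at the knob at full tilt plus up to 6 N while it moves
- stick_side (a joint): sideways tilt of the stick in rad, spring-centred, + = to the console's -y; drives nothing
- cup_orange: loose orange-lidded specimen cup, bystander, standing upright, origin at the centre of its underside, 55 diameter, 72 tall
- cup_plain: loose white-lidded specimen cup, bystander, standing upright, origin at the centre of its underside, 55 diameter, 72 tall
- dropper: loose brown dropper bottle, bystander, standing upright, origin at the centre of its underside, 33 diameter, 106 tall
There are look-alikes about, which are no part of the job. Leave any green look-alike of the headset alone.

How it is judged:
By the outcome, as a careful person would: the job done as asked, in the order asked, and still so for the second after the job is handed in, with the robot touching nothing.
It also fails if it takes over 69 s, if anything falls off the work surface, if the arm or the gripper's body presses on something with over 40 N, if the wrist force passes 120 N, or if a joint passes its speed limit or range.

## Working session

There is one attempt and no reset: what is moved stays moved. The work goes in short steps, Python scripts to look and compute and a shell command to move; the robot and the scene stay as the last step left them, time stands still between calls to the robot, and variables do not carry over. Pictures are saved under pics/ and viewed, and the job is handed in when it is done.

```bash
ls; mkdir -p pics; cat > h.py <<'E'
import numpy as np, cv2
from station import state, capture, camera_params, env, find_in, landmark_of
def snap(c,n):
    im=capture(c); cv2.imwrite('pics/'+n,cv2.cvtColor(im,cv2.COLOR_RGB2BGR)); return im
def ray(c,px,P=None):
    P=P or camera_params(c); M=np.array(P['world_to_cam']); R=M[:3,:3]; t=M[:3,3]
    d=np.array([(px[0]-P['cx'])/P['fx'],-(px[1]-P['cy'])/P['fy'],-1.])
    return -R.T@t, R.T@d
def atz(c,px,z,P=None):
    o,d=ray(c,px,P); return o+d*(z-o[2])/d[2]
def tri(rs):
    A=np.zeros((3,3));b=np.zeros(3)
    for o,d in rs:
        d=d/np.linalg.norm(d);Q=np.eye(3)-np.outer(d,d);A+=Q;b+=Q@o
    p=np.linalg.solve(A,b); return p,[np.linalg.norm((np.eye(3)-np.outer(d,d)/(d@d))@(p-o)) for o,d in rs]
def proj(c,p,P=None):
    P=P or camera_params(c); q=np.array(P['world_to_cam'])@np.r_[p,1]
    return [P['cx']+P['fx']*q[0]/-q[2],P['cy']-P['fy']*q[1]/-q[2]]
E
python3 - <<'E'
from h import *
print(camera_params('side').keys())
for c in ['side','top','wrist']:
    snap(c,c+'0.png'); 
print(state()['t'],state()['ee_pos'],state()['tool_rot'],state()['force'],state()['finger_gap'])
for c in ['top','side']:
    o,d=ray(c,[280,210]);print(c,o,d)
    for n in ['headset','arch','bay','bar_top','console','knob','cup_orange','cup_plain','dropper']:
        print(c,n,[(np.round(r['location']).tolist(),round(r['p'],2)) for r in landmark_of(n,c)][:4])
print(state()['t'])
E
```

```text
pics
dict_keys(['fx', 'fy', 'cx', 'cy', 'world_to_cam'])
0.15 [261.48468097 567.38916421 230.83773379] [-6.70418883e-05  2.14227180e-01  9.76783755e-01 -4.53932472e-04] [ 0.17969782  0.26404578 -0.41591006] 85.14679888817204
top [ 439.55043064   55.42571962 1302.17401856] [ 0.09778013 -0.03527728 -0.99461384]
top headset [([362.0, 281.0], 0.97), ([284.0, 211.0], 0.63), ([175.0, 228.0], 0.16)]
top arch [([286.0, 206.0], 0.66), ([368.0, 280.0], 0.6)]
top bay [([183.0, 233.0], 0.62)]
top bar_top [([176.0, 227.0], 0.71)]
top console []
top knob [([375.0, 203.0], 0.77)]
top cup_orange [([315.0, 160.0], 0.66)]
top cup_plain [([302.0, 270.0], 0.73)]
top dropper [([271.0, 153.0], 0.7)]
side [ 411.92222037 -785.53897829  714.47924697] [ 0.16361686  0.80558281 -0.56961449]
side headset [([204.0, 352.0], 0.72), ([273.0, 268.0], 0.64)]
side arch [([278.0, 226.0], 0.81), ([196.0, 306.0], 0.6), ([202.0, 294.0], 0.56)]
side bay []
side bar_top [([236.0, 160.0], 0.81)]
side console [([303.0, 337.0], 0.57)]
side knob [([303.0, 285.0], 0.59)]
side cup_orange [([343.0, 281.0], 0.55)]
side cup_plain [([204.0, 295.0], 0.62)]
side dropper [([340.0, 246.0], 0.57), ([203.0, 292.0], 0.51), ([304.0, 283.0], 0.28)]
1.05
```

View pics/top0.png

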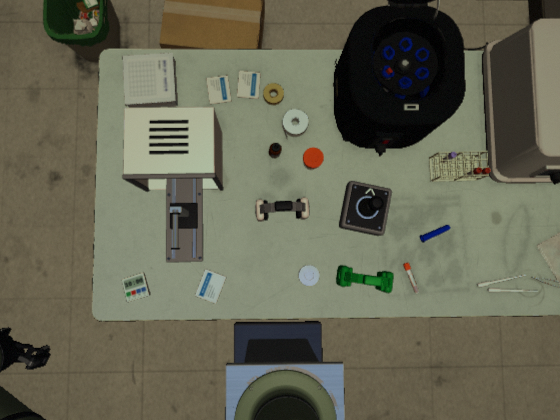

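View pics/side0.png

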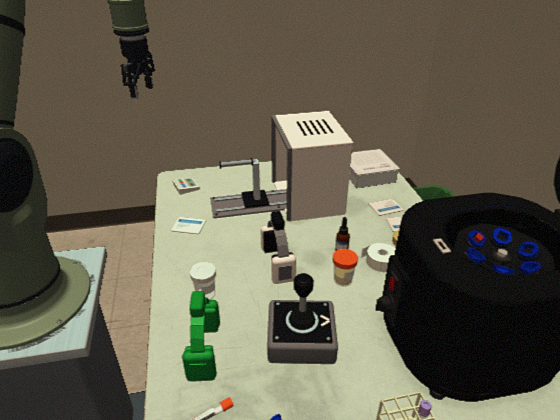

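The top view shows the white/black headset at (284,208) and a green look-alike at (365,280). The bay bar is at about (176,230) with the hood above it, and the console is at (366,208) with its chevron pointing up-image. The cups are at (313,158) and (309,275), the dropper at (275,150). The one meant is the white-cupped headset with grey band and black block; the green one is excluded. I'll confirm with a crop.

```bash
python3 - <<'E'
from h import *
im=cv2.imread('pics/top0.png')
a=cv2.resize(im[180:240,245:325],(400,300),interpolation=3)
b=cv2.resize(im[170:240,325:405],(400,350),interpolation=3)
c=cv2.resize(im[170:270,140:240],(400,400),interpolation=3)
s=cv2.imread('pics/side0.png')
d=cv2.resize(s[140:230,200:320],(400,300),interpolation=3)
o=np.zeros((600,800,3),np.uint8);o[:300,:400]=a;o[:350-50,400:]=b[:300];o[300:600,:400]=c[:300];o[300:,400:]=d
cv2.imwrite('pics/crop0.png',o)
R=lambda p:np.round(p,1)
for n,t,s,z in [('arch',(286,206),(278,226),112),('bar',(176,227),(236,160),145),('knob',(375,203),(303,285),150)]:
    p,e=tri([ray('top',t),ray('side',s)]);print(n,R(p),R(e),R(atz('top',t,z)),R(atz('side',s,z)))
for n,t,z in [('org',(313,158),72),('plain',(309,275),72),('drop',(275,150),106),('hs org',(284,211),0)]:print(n,R(atz('top',t,z)))
E
```

```text
arch [566.3  -1.9 117.6] [0.2 0.2] [566.7  -2.1 112. ] [568.    5.4 112. ]
bar [509.7 268.8 147.5] [3.4 3.4] [513.2 269.1 145. ] [506.7 273.4 145. ]
knob [ 568.9 -221.6  146.1] [0.2 0.2] [ 568.7 -220.7  150. ] [ 567.6 -225.5  150. ]
org [698.7 -77.3  72. ]
plain [390.7 -61.7  72. ]
drop [712.9  24.4 106. ]
hs org [564.7  -1.8   0. ]
```

View pics/crop0.png

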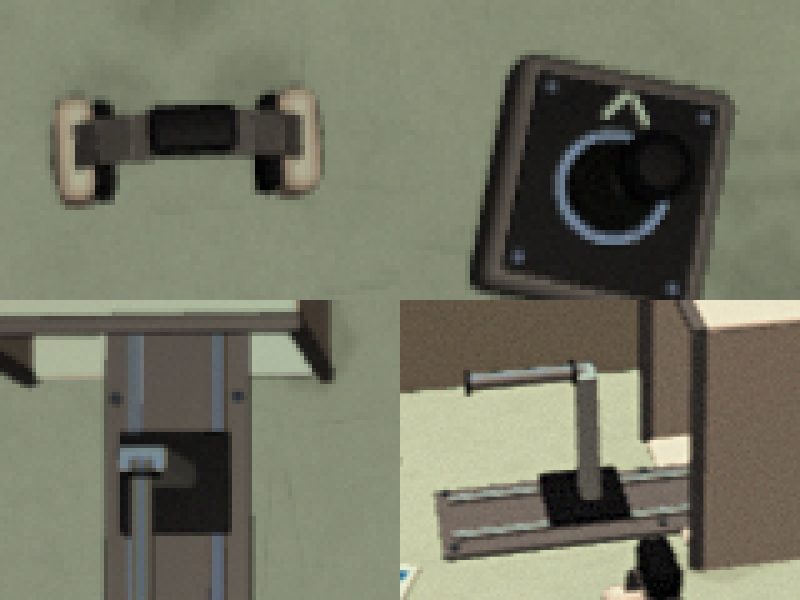

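Crop confirms it: white cups, grey band, black crown, so this is the headset. The chevron is at the top of the console and points up-image (+x). I'll move above the headset and look with the wrist camera.

```bash
python3 -m inch '[[15,-30,25,-6,1],[32,-65,50,-13,1],[50,-100,60,-20,1],[68,-135,60,-26,1],[87,-170,60,-32,1],[106,-205,60,-38,1],[125,-240,60,-44,1],[140,-270,60,-50,1]]'; python3 -m inch '[[18,-35,0,-5,1],[36,-70,0,-10,1],[55,-105,0,-15,1],[73,-140,0,-15,1],[92,-175,0,-15,1],[110,-210,0,-15,1],[128,-245,0,-15,1],[130,-260,0,-15,1]]'
python3 - <<'E'
from h import *
s=state();print(s['t'],s['ee_pos'],s['tool_rot'])
E
```

```text
t: 1.72
ee_pos: [402.7, 295.1, 291.6]
tool_rot: [0.0, 0.61, 0.793, 0.0]
force: [1.2, 0.4, -0.8]
finger_gap: 85.4
t: 2.38
ee_pos: [534.5, 30.1, 291.8]
tool_rot: [0.001, 0.709, 0.705, 0.0]
force: [-0.7, -0.5, 0.1]
finger_gap: 85.5
2.3833 [534.53279791  30.1451267  291.84666251] [1.20988623e-03 7.09265087e-01 7.04940801e-01 2.00061155e-04]
```

```bash
python3 -m inch '[[16,-16,0,0,1],[32,-32,0,0,1],[32,-32,0,0,1],[32,-32,0,0,1]]'
python3 - <<'E'
from h import *
P=camera_params('wrist'); snap('wrist','w1.png')
import json;json.dump({k:np.array(v).tolist() for k,v in P.items()},open('Pw1.json','w'))
for n in ['headset','arch']: print(n,[(np.round(r['location']).tolist(),round(r['p'],2)) for r in landmark_of(n,'wrist')])
o,d=ray('wrist',(280,210),P);print(o,d,state()['ee_pos'])
E
```

```text
t: 2.72
ee_pos: [566.8, -2.8, 291.6]
tool_rot: [0.001, 0.71, 0.704, -0.0]
force: [-0.3, 0.6, -0.4]
finger_gap: 85.6
headset [([279.0, 160.0], 0.85)]
arch [([277.0, 180.0], 0.83)]
[567.50334013  75.86415147 433.94365291] [-0.00313607 -0.30726289 -0.95163936] [566.18648686  -1.12286342 291.83480837]
```

View pics/w1.png

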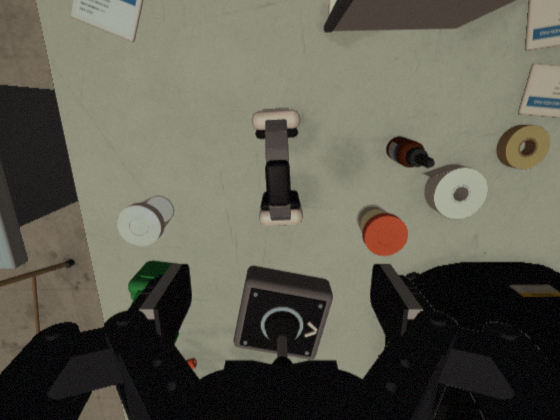

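```bash
python3 - <<'E'
from h import *
im=cv2.imread('pics/w1.png')
a=cv2.resize(im[100:235,230:330],(444,600),interpolation=3)
b=cv2.resize(im[255:365,225:345],(356,326),interpolation=3)
o=np.zeros((600,800,3),np.uint8);o[:,:444]=a;o[:326,444:]=b
cv2.imwrite('pics/crop1.png',o)
E
```

```text
(no output)
```

View pics/crop1.png

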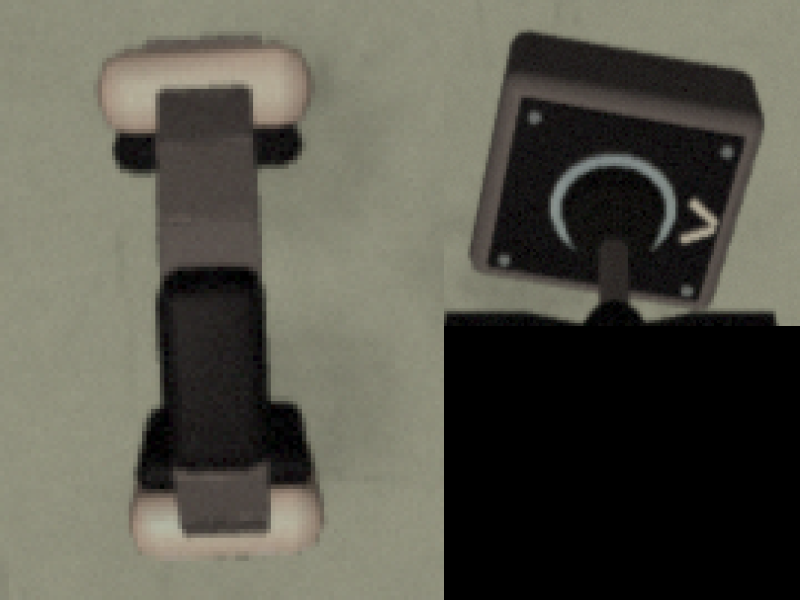

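```bash
python3 - <<'E'
from h import *
import json
P=json.load(open('Pw1.json'));R=lambda p:np.round(p,1)
A=lambda x,y:(230+x/4.44,100+y/4.444)
B=lambda x,y:(225+(x-444)/2.967,255+y/2.967)
def show(n,pts,z):
    q=np.array([atz('wrist',p,z,P) for p in pts]);print(n,R(q[:,:2]).tolist(),R(q.mean(0)));return q
q=show('cups',[A(205,88),A(227.5,520)],72);d=q[0]-q[1];print(np.degrees(np.arctan2(-d[0],d[1])),np.linalg.norm(d))
q=show('crown',[A(165,283),A(265,283),A(270,465),A(174,470)],142)
for i,j in((0,3),(1,2)):
    d=q[i]-q[j];print(np.degrees(np.arctan2(-d[0],d[1])),np.linalg.norm(d))
q=show('bolts',[B(535,117),B(727,152),B(686,291),B(503,260)],55)
for i,j in((1,0),(2,3)):
    d=q[i]-q[j];print(np.degrees(np.arctan2(d[1],d[0])),np.linalg.norm(d))
for i,j in((0,3),(1,2)):
    d=q[i]-q[j];print(np.degrees(np.arctan2(-d[0],d[1])),np.linalg.norm(d))
for n,p in (('o',(386,235)),('p',(140,226))): print(n,R(atz('wrist',p,72,P)))
print(R(atz('wrist',(277,180),112,P)))
# top view
q=np.array([atz('top',p,142) for p in [(275,201),(292,201)]]);print(R(q))
# bay: base plate corners, hood front
for n,z,pts in (('rails',13,[(167,178+0),(166,261),(203,261),(202,178)]),('bar',145,[(175,230),(175,253)])):
    print(n,[R(atz('top',p,z)).tolist() for p in pts])
E
```

```text
cups [[563.0, 65.7], [567.8, -50.1]] [565.4   7.8  72. ]
2.336057542059902 115.93813793932165
crown [[554.8, 27.8], [576.2, 27.6], [577.3, -12.9], [555.9, -13.9]] [566.    7.1 142. ]
1.480445480359246 41.70446229839962
1.5578838057132016 40.54870253594161
bolts [[530.8, -171.2], [622.5, -191.5], [604.1, -273.7], [512.0, -253.5]] [ 567.4 -222.5   55. ]
-12.475708689941575 93.9790220722838
-12.312030395411806 94.34550483730176
-12.864146398593332 84.5049990292578
-12.616374684659487 84.23379208041803
o [699.8 -75.4  72. ]
p [391.2 -60.3  72. ]
[563.6   5.4 112. ]
[[576.1  26.4 142. ]
 [575.8 -15.7 142. ]]
rails [[656.7, 319.6, 13.0], [429.8, 319.3, 13.0], [428.9, 219.7, 13.0], [656.3, 223.8, 13.0]]
bar [[505.9, 271.4, 145.0], [450.0, 270.8, 145.0]]
```

```bash
python3 - <<'E'
from h import *
im=cv2.imread('pics/top0.png')
c=cv2.resize(im[175:270,155:215],(0,0),fx=6.3,fy=6.3,interpolation=3)
s=cv2.imread('pics/side0.png')
d=cv2.resize(s[145:220,205:290],(0,0),fx=4.7,fy=4.7,interpolation=3)
o=np.zeros((600,790,3),np.uint8);o[:c.shape[0],:c.shape[1]]=c;o[:d.shape[0],385:385+d.shape[1]]=d
o=cv2.convertScaleAbs(o,alpha=1.3)
cv2.imwrite('pics/crop2.png',o)
E
```

```text
(no output)
```

View pics/crop2.png

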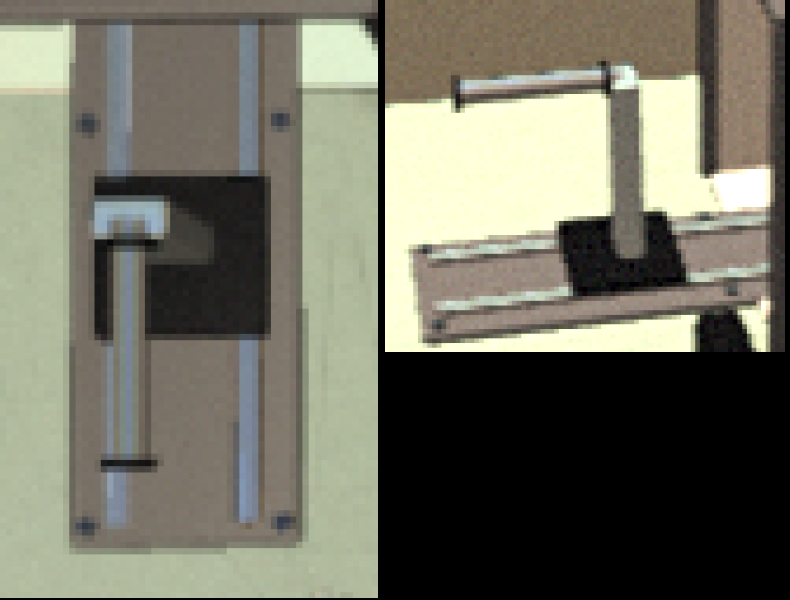

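```bash
python3 - <<'E'
from h import *
R=lambda p:np.round(p,1)
C=lambda x,y:(155+x/6.3,175+y/6.3)
D=lambda x,y:(205+(x-385)/4.7,145+y/4.7)
q=np.array([atz('top',C(*p),142) for p in [(130,240),(129,464)]]);print(R(q))
q=np.array([atz('top',C(*p),10) for p in [(87,122),(281,119),(283,521),(86,526)]]);print(R(q),R(q.mean(0)))
for i,j in((0,3),(1,2)):
    d=q[i]-q[j];print(np.degrees(np.arctan2(d[1],d[0])))
q=np.array([atz('top',C(*p),10) for p in [(70,546),(300,544)]]);print(R(q))
for t,s in (((130,240),(607,78)),((129,464),(458,93))):
    p,e=tri([ray('top',C(*t)),ray('side',D(*s))]);print(R(p),R(e))
E
```

```text
[[547.6 270.9 142. ]
 [460.5 270.3 142. ]]
[[611.7 314.7  10. ]
 [612.6 230.5  10. ]
 [437.9 228.5  10. ]
 [436.5 312.9  10. ]] [524.7 271.6  10. ]
0.6041009907653658
0.6637177143517277
[[428.  319.6  10. ]
 [427.9 221.1  10. ]]
[549.1 271.9 136.2] [1. 1.]
[462.6 271.3 136.2] [1.9 1.9]
```

```bash
python3 -m inch '[[0,8,-30,2.5,1],[0,8,-65,2.5,1],[0,8,-100,2.5,1],[0,8,-100,2.5,1]]'
python3 - <<'E'
from h import *
P=camera_params('wrist'); snap('wrist','w2.png')
print(state()['ee_pos'],state()['tool_rot'])
for n in ['arch','headset']: print(n,[(np.round(r['location']).tolist(),round(r['p'],2),np.round(atz('wrist',r['location'],112 if n=='arch' else 0,P),1)) for r in landmark_of(n,'wrist')])
E
```

```text
t: 3.2
ee_pos: [563.1, 8.0, 186.9]
tool_rot: [-0.001, 0.693, 0.721, -0.003]
force: [-1.3, -0.7, -1.0]
finger_gap: 85.0
[564.45898171   7.53574205 190.16143255] [-5.35809739e-04  6.93064864e-01  7.20873322e-01 -1.56868055e-03]
arch [([284.0, 224.0], 0.72, array([565.6,   5.9, 112. ])), ([398.0, 261.0], 0.62, array([655.6, -21.4, 112. ])), ([436.0, 176.0], 0.41, array([671.9,  46.3, 112. ]))]
headset [([284.0, 188.0], 0.74, array([566. ,   6.3,   0. ]))]
```

View pics/w2.png

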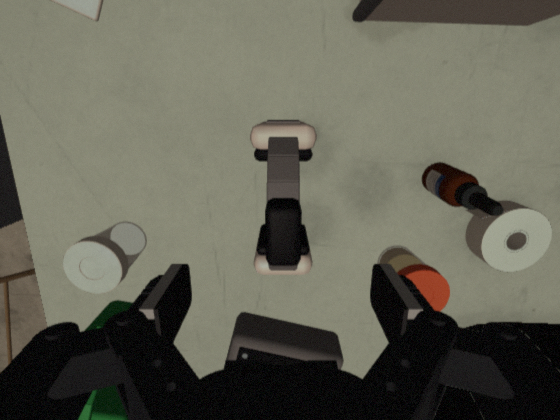

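The picture shows the headset upright between the jaws (crown at (285,230)), square to them. Both estimates agree at (566,6). Descending.

```bash
python3 -m inch '[[1.5,-1,-25,0,1],[1.5,-1,-50,0,1],[1.5,-1,-68,0,1],[1.5,-1,-71,0,1],[1.5,-1,-71,0,1]]'; python3 -m inch '[[0,0,0,0,-1],[0,0,0,0,-1],[0,0,0,0,-1],[0,0,0,0,-1],[0,0,0,0,-1],[0,0,0,0,-1]]' 50
python3 - <<'E'
from h import *
s=state();print(s['t'],s['ee_pos'],s['tool_rot'],s['force'],s['finger_gap'])
E
```

```text
t: 3.77
ee_pos: [568.8, 6.2, 123.7]
tool_rot: [0.002, 0.693, 0.721, 0.001]
force: [-1.1, -0.1, 0.9]
finger_gap: 85.3
t: 4.27
ee_pos: [568.6, 6.2, 124.3]
tool_rot: [0.001, 0.693, 0.721, 0.001]
force: [-5.8, -0.1, 10.8]
finger_gap: 23.6
4.2667 [568.59591526   6.22826113 124.31304015] [0.00141455 0.69328654 0.72065988 0.00105539] [-5.84129752 -0.05948924 10.81741401] 23.559369400043458
```

```bash
python3 -m inch '[[0,0,20,0,-1],[0,0,50,0,-1],[0,0,80,0,-1],[0,0,110,0,-1],[0,0,120,0,-1],[0,0,120,0,-1],[0,0,120,0,-1]]'
python3 - <<'E'
from h import *
snap('side','s3.png');s=state();print(s['t'],s['ee_pos'],s['tool_rot'],s['force'],s['finger_gap'])
E
```

```text
t: 4.85
ee_pos: [568.4, 6.4, 243.9]
tool_rot: [0.001, 0.693, 0.721, 0.001]
force: [0.4, 0.7, -2.2]
finger_gap: 22.8
4.9 [568.05294272   6.39379694 243.17039847] [9.28974336e-04 6.93180007e-01 7.20763690e-01 5.64004487e-04] [-0.40805292 -0.14421911 -1.45020681] 22.775214417167568
```

View pics/s3.png

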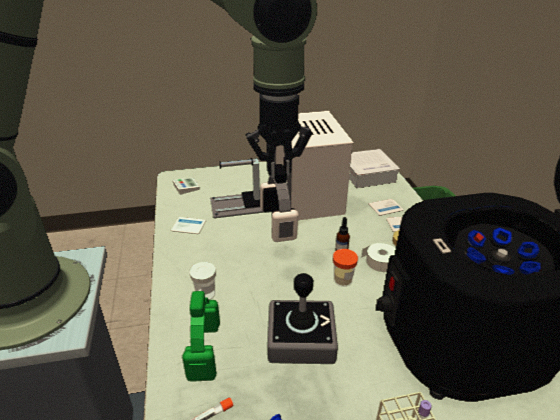

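```bash
python3 -m inch '[[-10,5,28,0,-1],[-20,30,57,0,-1],[-35,65,57,-1,-1],[-48,100,57,-1.5,-1],[-58,135,57,-1.5,-1],[-63,170,57,-1.5,-1],[-63,190,57,-1.5,-1],[-63,200,57,-1.5,-1]]'
python3 -m inch '[[0,20,0,0,-1],[0,45,0,0,-1],[0,60,0,0,-1],[0,64,0,0,-1],[0,64,0,0,-1],[0,64,0,0,-1]]'
python3 - <<'E'
from h import *
s=state();print(s['t'],s['ee_pos'],s['tool_rot'],s['force'],s['finger_gap'])
snap('side','s4.png');snap('wrist','w4.png');snap('top','t4.png')
a=np.hstack([cv2.imread('pics/s4.png')[80:260,150:400],cv2.imread('pics/w4.png')[0:420:1,0:560][60:240,150:400]])
cv2.imwrite('pics/c4.png',cv2.resize(a,(800,288)))
E
```

```text
t: 5.57
ee_pos: [503.8, 209.7, 298.4]
tool_rot: [0.0, 0.701, 0.713, -0.0]
force: [0.0, -0.0, -1.2]
finger_gap: 22.7
t: 6.07
ee_pos: [504.0, 272.4, 297.9]
tool_rot: [0.0, 0.702, 0.713, -0.001]
force: [-0.3, -0.5, -1.7]
finger_gap: 23.4
6.0667 [503.99151568 272.35278489 297.92527177] [ 4.85963612e-04  7.01536172e-01  7.12632915e-01 -1.04502573e-03] [-0.32514183 -0.50414216 -1.65418724] 23.358594729150166
```

View pics/s4.png

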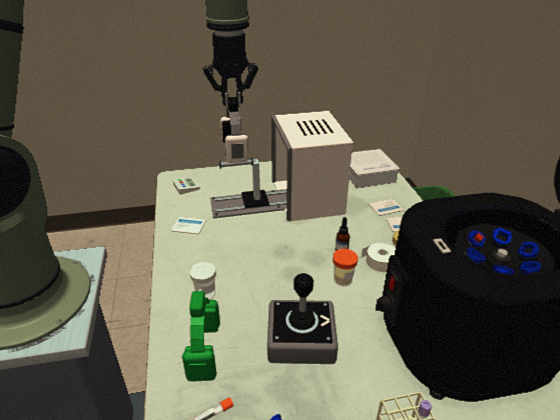

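View pics/w4.png

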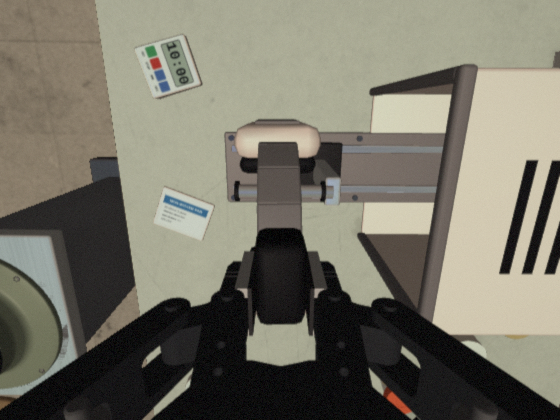

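View pics/t4.png

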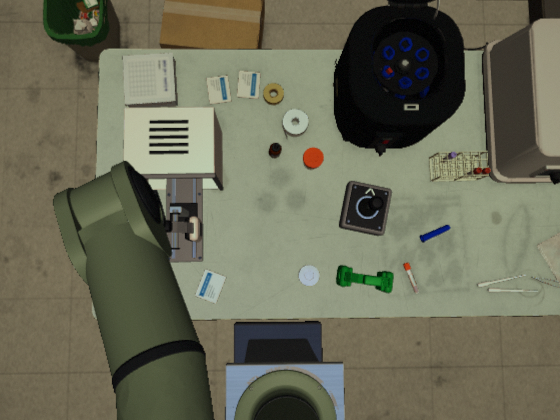

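The wrist view shows the bar's collars at (237,191) and (326,191), with the band (column 280) between them. I'll check the bar's y from here.

```bash
python3 - <<'E'
from h import *
for p in [(237,191),(326,191)]: print(np.round(atz('wrist',p,138),1))
E
```

```text
[460.3 272.9 138. ]
[550.1 274.2 138. ]
```

```bash
python3 -m inch '[[0,-1,-25,0,-1],[0,-1.5,-50,0,-1],[0,-1.5,-75,0,-1],[0,-1.5,-95,0,-1],[0,-1.5,-110,0,-1],[0,-1.5,-110,0,-1],[0,-1.5,-110,0,-1]]'
python3 - <<'E'
from h import *
s=state();print(s['t'],s['ee_pos'],s['tool_rot'],s['force'],s['finger_gap'])
snap('side','s5.png');a=cv2.imread('pics/s5.png')[80:260,180:360];cv2.imwrite('pics/c5.png',cv2.resize(a,(600,600),interpolation=3))
E
```

```text
t: 6.8
ee_pos: [504.2, 270.2, 188.6]
tool_rot: [0.0, 0.702, 0.712, -0.001]
force: [0.7, 0.6, -2.2]
finger_gap: 23.2
6.8 [504.16776333 270.17529448 188.59509735] [ 4.22723044e-04  7.02040393e-01  7.12136380e-01 -9.40840956e-04] [ 0.73551968  0.56790479 -2.15495885] 23.15319573926356
```

View pics/c5.png

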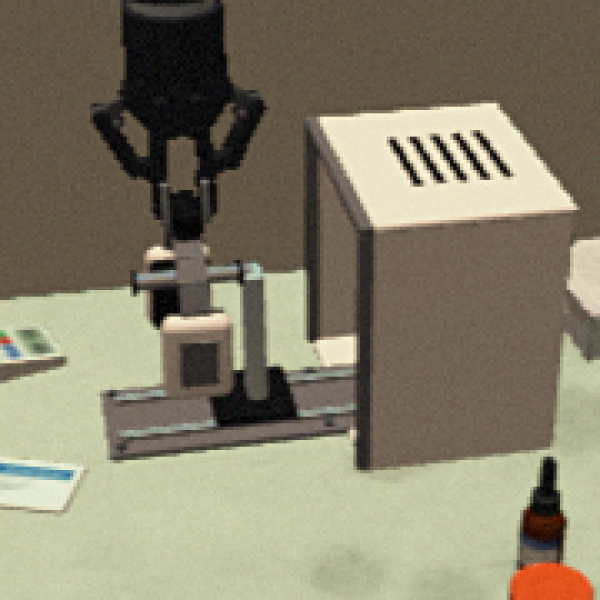

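The headset straddles the bar (bar at row 272, band between collars at columns 135 and 243). Lowering until contact.

```bash
python3 -m inch '[[0,1,-8,0,-1],[0,1,-16,0,-1],[0,1,-22,0,-1],[0,1,-26,0,-1],[0,1,-26,0,-1]]'; python3 -m inch '[[0,0,-2,0,-1],[0,0,-4,0,-1],[0,0,-4,0,-1]]'
```

```text
t: 7.27
ee_pos: [504.1, 271.3, 162.4]
tool_rot: [0.0, 0.702, 0.712, -0.001]
force: [0.1, -0.7, -1.9]
finger_gap: 22.7
t: 7.52
ee_pos: [504.1, 271.3, 158.1]
tool_rot: [0.0, 0.702, 0.712, -0.001]
force: [-0.5, 0.5, -2.4]
finger_gap: 22.8
```

```bash
python3 -m inch '[[0,0,-1.5,0,-1],[0,0,-3,0,-1],[0,0,-3,0,-1]]'
```

```text
t: 7.77
ee_pos: [505.5, 271.4, 156.4]
tool_rot: [0.001, 0.702, 0.712, 0.0]
force: [0.2, -1.7, 13.9]
finger_gap: 22.8
```

Contact at the expected height (156.4 against 157 predicted). Opening and retreating straight up.

```bash
python3 -m inch '[[0,0,1,0,-0.6],[0,0,1,0,-0.3],[0,0,1,0,0],[0,0,1,0,0.3],[0,0,1,0,0.3],[0,0,1,0,0.3]]'
python3 -m inch '[[0,0,10,0,0.3],[0,0,30,0,0.3],[0,0,60,0,0.3],[0,0,95,0,0.3],[0,0,130,0,0.3],[0,0,150,0,0.3],[0,0,150,0,0.3]]'
python3 - <<'E'
from h import *
s=state();print(s['t'],s['ee_pos'],s['tool_rot'],s['force'],s['finger_gap'])
snap('side','s6.png');a=cv2.imread('pics/s6.png')[80:260,180:360];b=snap('wrist','w6.png')
a=cv2.resize(a,(400,400),interpolation=3);b=cv2.resize(cv2.imread('pics/w6.png'),(400,300));o=np.zeros((400,800,3),np.uint8);o[:,:400]=a;o[:300,400:]=b
cv2.imwrite('pics/c6.png',o)
E
```

```text
t: 8.27
ee_pos: [505.4, 271.4, 157.3]
tool_rot: [0.001, 0.702, 0.712, 0.0]
force: [0.8, -0.6, -0.6]
finger_gap: 55.9
t: 8.85
ee_pos: [506.8, 271.9, 312.5]
tool_rot: [0.001, 0.702, 0.712, 0.004]
force: [1.0, 1.5, -0.3]
finger_gap: 55.7
8.85 [506.78583979 271.91332095 312.54798957] [0.00144953 0.70220793 0.71196084 0.00369798] [ 0.96206184  1.50835591 -0.29611212] 55.7172775561738
```

View pics/c6.png

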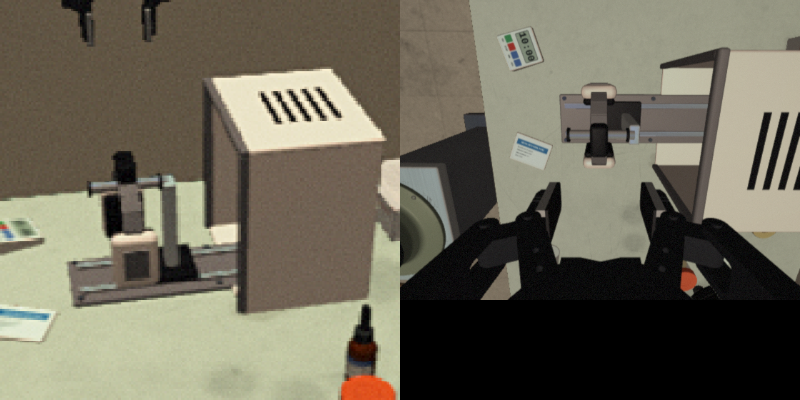

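The headset hangs freely on the bar between the collars (side crop (123,195), wrist crop (598,130)). Now to the knob, turning +76.7° so that the jaws close across the console's y.

```bash
python3 -m inch '[[3,-30,0,7,1],[7,-65,0,14,1],[11,-100,0,21,1],[15,-135,0,28,1],[20,-170,0,35,1],[25,-205,0,42,1],[29,-240,0,49,1],[31,-260,0,55,1]]'; python3 - <<'E'
from h import *
s=state();y=s['tool_rot'];a=2*np.degrees(np.arctan2(y[2],y[1]))-90
print(s['t'],s['ee_pos'],a,s['joints'], np.array([568,-222,230])-s['ee_pos'],77.5-a)
E
```

```text
t: 9.62
ee_pos: [536.0, 8.2, 307.9]
tool_rot: [-0.0, 0.295, 0.955, 0.001]
force: [1.1, -1.2, 0.2]
finger_gap: 85.3
9.6167 [536.035635     8.18936823 307.88535044] 55.64907220393778 [-0.3244303   0.30819196  0.25829697  1.74826959 -0.08929164  1.09604695
  0.93433194] [  31.964365   -230.18936823  -77.88535044] 21.850927796062223
```

```bash
python3 -m inch '[[4,-32,-10,6,1],[9,-67,-20,12,1],[14,-102,-30,18,1],[19,-137,-40,22,1],[24,-172,-50,22,1],[29,-205,-60,22,1],[32,-228,-68,22,1],[32,-230,-68,22,1]]'; python3 -m inch '[[0,0,0,0,1],[0,0,0,0,1]]'; python3 - <<'E'
from h import *
s=state();y=s['tool_rot'];a=2*np.degrees(np.arctan2(y[2],y[1]))-90
P=camera_params('wrist');snap('wrist','w7.png')
print(s['t'],s['ee_pos'],a)
for r in landmark_of('knob','wrist'): print(r,atz('wrist',r['location'],150,P))
for c in ('top','side'): snap(c,c+'7.png')
for r in landmark_of('knob','side'): print(r)
E
```

```text
t: 10.28
ee_pos: [566.2, -226.7, 237.3]
tool_rot: [-0.002, 0.11, 0.994, 0.0]
force: [-0.3, 0.3, -0.5]
finger_gap: 85.4
t: 10.45
ee_pos: [565.4, -226.9, 236.3]
tool_rot: [-0.003, 0.111, 0.994, 0.0]
force: [0.1, 0.0, -0.2]
finger_gap: 85.4
10.45 [ 565.44652894 -226.90079534  236.25753822] 77.29618048890521
{'location': [287.3, 215.9], 'p': 0.86} [ 567.84492597 -220.32856369  150.        ]
{'location': [300.3, 283.3], 'p': 0.97}
```

View pics/w7.png

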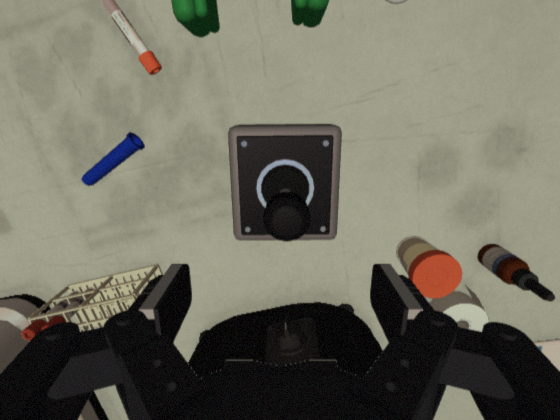

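View pics/side7.png

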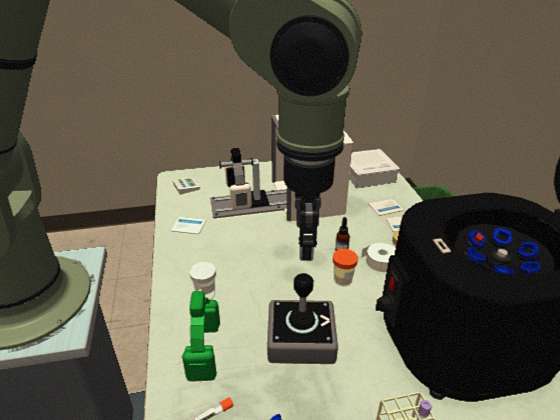

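The wrist view shows the knob at (287,215) centred over the console, aligned with the jaws. The headset is still hanging in the side view (238,190). Descending over the knob.

```bash
python3 -m inch '[[2,5,-15,0,1],[2.5,6,-40,0,1],[2.5,6,-65,0,1],[2.5,6,-88,0,1],[2.5,6,-102,0,1],[2.5,6,-104,0,1],[2.5,6,-104,0,1],[2.5,6,-104,0,1]]'; python3 - <<'E'
from h import *
snap('side','s8.png');a=cv2.imread('pics/s8.png')[180:380,210:390];cv2.imwrite('pics/c8.png',cv2.resize(a,(540,600),interpolation=3));print(state()['ee_pos'],state()['force'])
E
```

```text
t: 11.37
ee_pos: [569.6, -219.6, 134.6]
tool_rot: [-0.001, 0.109, 0.994, 0.0]
force: [-0.1, 0.1, 0.4]
finger_gap: 85.7
[ 569.64856693 -219.78156431  134.88094663] [ 0.56575382 -0.21521876  0.0970863 ]
```

View pics/c8.png

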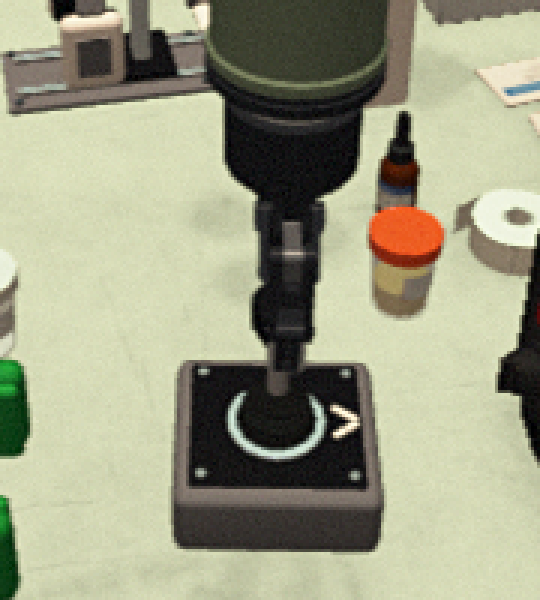

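The jaws are around the knob. Closing.

```bash
python3 -m inch '[[-1.5,-1,0,0,1],[-1.5,-1,0,0,-1],[-1.5,-1,0,0,-1],[-1.5,-1,0,0,-1],[-1.5,-1,0,0,-1],[-1.5,-1,0,0,-1],[-1.5,-1,0,0,-1]]' 60
```

```text
t: 12.0
ee_pos: [568.4, -221.1, 135.3]
tool_rot: [-0.001, 0.109, 0.994, -0.0]
force: [-0.9, -0.7, 6.1]
finger_gap: 33.5
```

```bash
python3 -m inch '[[2.4,-0.5,0,0,-1],[4.9,-1.1,-0.1,0,-1],[7.3,-1.6,-0.3,0,-1],[9.8,-2.2,-0.5,0,-1],[12.2,-2.7,-0.9,0,-1],[14.6,-3.2,-1.2,0,-1],[17.1,-3.8,-1.7,0,-1],[19.5,-4.3,-2.2,0,-1]]'; python3 - <<'E'
from h import *
snap('side','s9.png');cv2.imwrite('pics/c9.png',cv2.resize(cv2.imread('pics/s9.png')[80:380,180:380],(400,600),interpolation=3));print(state()['ee_pos'],state()['force'])
E
```

```text
t: 12.67
ee_pos: [586.5, -225.5, 133.2]
tool_rot: [-0.002, 0.11, 0.994, 0.0]
force: [-12.4, 1.5, 13.3]
finger_gap: 33.4
[ 586.94267461 -225.56669113  133.17799002] [-9.80067021  1.78937886 11.12970285]
```

View pics/c9.png

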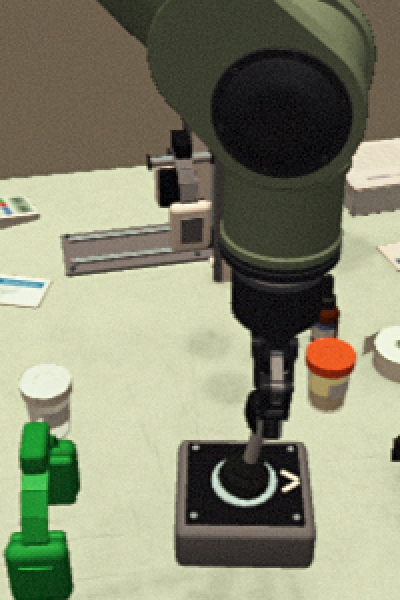

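The stick is tilting and the carriage is on its way into the hood with the headset. Continuing to the stop.

```bash
python3 -m inch '[[2.4,-0.5,-0.7,0,-1],[4.9,-1.1,-1.4,0,-1],[7.3,-1.6,-2.1,0,-1],[9.8,-2.2,-2.9,0,-1],[12.2,-2.7,-3.5,0,-1],[13.5,-3,-4,0,-1],[14.5,-3.2,-4.2,0,-1],[15,-3.3,-4.2,0,-1]]'; python3 - <<'E'
from h import *
snap('side','s10.png');cv2.imwrite('pics/c10.png',cv2.resize(cv2.imread('pics/s10.png')[80:380,180:380],(400,600),interpolation=3));print(state()['ee_pos'],state()['force'])
E
```

```text
t: 13.38
ee_pos: [600.6, -229.1, 129.0]
tool_rot: [-0.004, 0.11, 0.994, 0.0]
force: [-11.7, 2.0, 10.5]
finger_gap: 33.7
[ 600.65006214 -229.10015047  129.01892415] [-10.8279085    1.58981685  11.46180427]
```

View pics/c10.png

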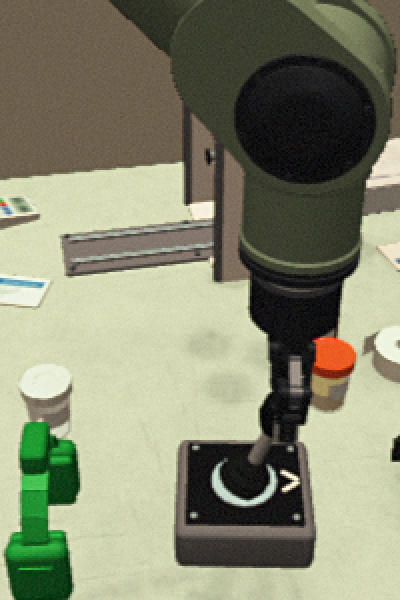

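No jump in force yet, so the hard stop isn't proven. Creeping on until the force rises.

```bash
python3 -m inch '[[2,-0.4,-0.6,0,-1],[3,-0.7,-1,0,-1],[3,-0.7,-1,0,-1],[3,-0.7,-1,0,-1]]'
```

```text
t: 13.77
ee_pos: [602.5, -229.8, 128.2]
tool_rot: [-0.005, 0.11, 0.994, 0.0]
force: [-9.2, 1.7, 12.1]
finger_gap: 33.8
```

```bash
python3 -m inch '[[2,-0.4,-0.6,0,-1],[4,-0.9,-1.2,0,-1],[4,-0.9,-1.2,0,-1],[4,-0.9,-1.2,0,-1]]'; python3 - <<'E'
from h import *
snap('side','s11.png');cv2.imwrite('pics/c11.png',cv2.resize(cv2.imread('pics/s11.png')[120:380,230:380],(0,0),fx=2.3,fy=2.3,interpolation=3));print(state()['ee_pos'],state()['force'],state()['finger_gap'])
snap('top','t11.png')
E
```

```text
t: 14.1
ee_pos: [605.0, -230.5, 127.2]
tool_rot: [-0.007, 0.11, 0.994, 0.001]
force: [-13.5, 3.7, 15.4]
finger_gap: 33.6
[ 604.90592293 -230.52402102  127.14153824] [-13.80361844   3.55549767  15.40160086] 33.35937631485998
```

View pics/c11.png

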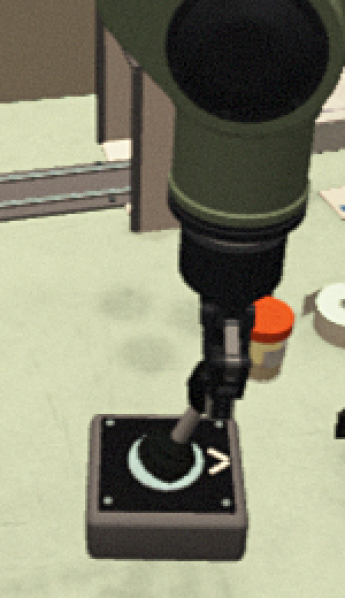

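View pics/t11.png

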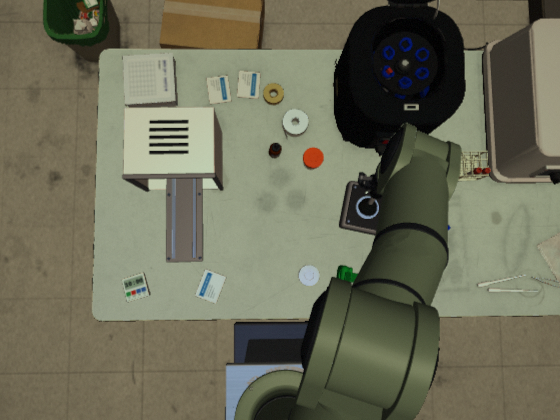

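```bash
python3 -m inch '[[2,-0.4,-0.5,0,-1],[5,-1.1,-1,0,-1],[5,-1.1,-1,0,-1]]' 90; python3 - <<'E'
from h import *
snap('side','s12.png');cv2.imwrite('pics/c12.png',cv2.resize(cv2.imread('pics/s12.png')[240:360,260:350],(0,0),fx=5,fy=5,interpolation=3));print(state()['ee_pos'],state()['force'],state()['finger_gap'])
L=np.radians(-12.5);f=np.array([np.cos(L),np.sin(L)])
for th in (0,.3,.36,.42):
  for l in (0,40,60,92):
    p=np.r_[np.array([567.5,-222])+f*l*np.sin(th),58+l*np.cos(th)];q=proj('side',p);print(th,l,np.round([(q[0]-260)*5,(q[1]-240)*5]))
E
```

```text
t: 14.45
ee_pos: [607.4, -231.3, 126.1]
tool_rot: [-0.01, 0.111, 0.994, 0.001]
force: [-20.3, 4.9, 19.0]
finger_gap: 33.1
[ 607.32975764 -231.27928184  126.13678624] [-18.78874456   5.38611238  18.76745662] 32.99755526473446
0 0 [205. 394.]
0 40 [208. 320.]
0 60 [210. 282.]
0 92 [212. 218.]
0.3 0 [205. 394.]
0.3 40 [240. 324.]
0.3 60 [258. 288.]
0.3 92 [288. 228.]
0.36 0 [205. 394.]
0.36 40 [246. 326.]
0.36 60 [267. 290.]
0.36 92 [302. 232.]
0.42 0 [205. 394.]
0.42 40 [252. 328.]
0.42 60 [276. 293.]
0.42 92 [316. 236.]
```

View pics/c12.png

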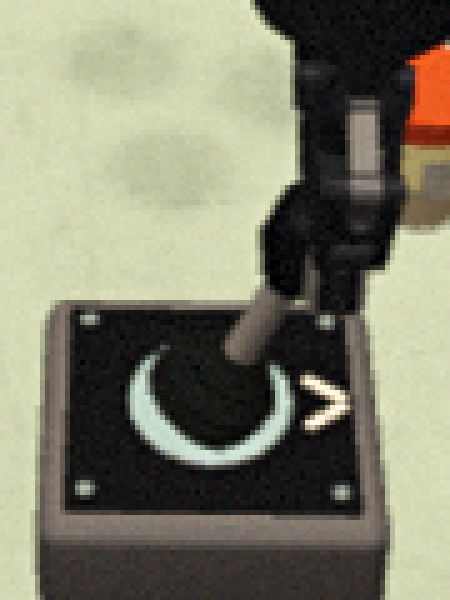

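Model check: the stick crosses row 300 at about column 266, which matches a tilt of at least 0.36 rad. Force has risen to about 20 N, so it is on the hard stop. Holding for over 2 s.

```bash
for i in 1 2 3 4; do python3 -m inch '[[2,-0.4,-0.5,0,-1],[2,-0.4,-0.5,0,-1],[2,-0.4,-0.5,0,-1],[2,-0.4,-0.5,0,-1],[2,-0.4,-0.5,0,-1],[2,-0.4,-0.5,0,-1],[2,-0.4,-0.5,0,-1],[2,-0.4,-0.5,0,-1]]' | egrep 't:|pos|force|gap'; done; python3 - <<'E'
from h import *
snap('side','s13.png');cv2.imwrite('pics/c13.png',cv2.resize(cv2.imread('pics/s13.png')[240:360,260:350],(0,0),fx=5,fy=5,interpolation=3));print(state()['ee_pos'],state()['force'],state()['finger_gap'])
E
```

```text
t: 15.17
ee_pos: [607.2, -231.4, 126.1]
tool_rot: [-0.012, 0.111, 0.994, 0.002]
force: [-19.8, 6.6, 22.2]
finger_gap: 33.0
t: 15.83
ee_pos: [607.1, -231.4, 126.1]
tool_rot: [-0.014, 0.111, 0.994, 0.002]
force: [-18.8, 5.8, 22.0]
finger_gap: 33.1
t: 16.5
ee_pos: [607.0, -231.5, 126.1]
tool_rot: [-0.016, 0.112, 0.994, 0.003]
force: [-18.0, 5.7, 21.8]
finger_gap: 33.3
t: 17.17
ee_pos: [607.0, -231.5, 126.0]
tool_rot: [-0.018, 0.112, 0.994, 0.003]
force: [-19.4, 5.8, 21.0]
finger_gap: 33.0
[ 606.99173975 -231.53258709  126.02952389] [-18.06161166   6.55653488  21.43765486] 33.22661226347343
```

View pics/c13.png

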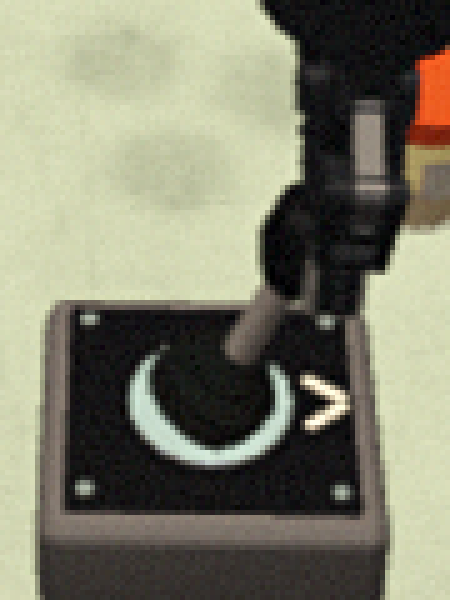

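Stable against the stop for 2.7 s. Adding a margin, then releasing by opening the jaws.

```bash
python3 -m inch '[[2,-0.4,-0.5,0,-1],[2,-0.4,-0.5,0,-1],[2,-0.4,-0.5,0,-1],[2,-0.4,-0.5,0,-1],[2,-0.4,-0.5,0,-1],[2,-0.4,-0.5,0,-1],[2,-0.4,-0.5,0,-1],[2,-0.4,-0.5,0,-1]]';  python3 -m inch '[[0,0,0,0,1],[0,0,0,0,1],[0,0,0,0,1],[0,0,0,0,1],[0,0,0,0,1],[0,0,0,0,1],[0,0,0,0,1],[0,0,0,0,1]]'; python3 - <<'E'
from h import *
snap('side','s14.png');cv2.imwrite('pics/c14.png',cv2.resize(cv2.imread('pics/s14.png')[120:360,200:380],(0,0),fx=2.5,fy=2.5,interpolation=3));print(state()['ee_pos'],state()['force'],state()['finger_gap'])
E
```

```text
t: 17.88
ee_pos: [607.0, -231.6, 126.0]
tool_rot: [-0.021, 0.112, 0.993, 0.004]
force: [-19.5, 5.4, 21.2]
finger_gap: 33.3
t: 18.55
ee_pos: [607.0, -231.5, 125.9]
tool_rot: [-0.021, 0.112, 0.993, 0.004]
force: [-0.6, -0.3, -1.2]
finger_gap: 85.0
[ 606.99043636 -231.55747671  125.96140997] [-0.45138387  0.19389383  0.19069343] 85.6859887351227
```

View pics/c14.png

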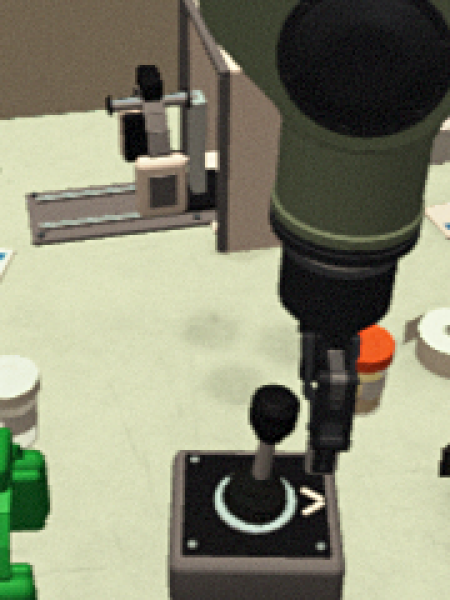

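The stick is recentring and the headset is coming back out, still on the bar. Retreating straight up and waiting.

```bash
python3 -m inch '[[0,0,10,0,1],[0,0,30,0,1],[0,0,60,0,1],[0,0,90,0,1],[0,0,120,0,1],[0,0,150,0,1],[0,0,150,0,1],[0,0,150,0,1]]'; for i in 1 2 3 4; do python3 -m inch '[[0,0,0,0,1],[0,0,0,0,1],[0,0,0,0,1],[0,0,0,0,1],[0,0,0,0,1],[0,0,0,0,1],[0,0,0,0,1],[0,0,0,0,1]]'|grep t:; done; python3 - <<'E'
from h import *
snap('side','s15.png');snap('top','t15.png');print(state()['t'],state()['ee_pos'],state()['force'])
for n in ('bar_top','arch','knob','cup_orange','cup_plain','dropper'):print(n,[(np.round(r['location']).tolist(),round(r['p'],2)) for r in landmark_of(n,'side')[:3]])
E
```

```text
t: 19.27
ee_pos: [607.6, -231.9, 278.4]
tool_rot: [-0.019, 0.112, 0.993, 0.004]
force: [-0.2, 0.4, -1.7]
finger_gap: 85.6
t: 19.93
tool_rot: [-0.019, 0.112, 0.993, 0.004]
t: 20.6
tool_rot: [-0.019, 0.112, 0.993, 0.004]
t: 21.27
tool_rot: [-0.019, 0.112, 0.993, 0.004]
t: 21.93
tool_rot: [-0.019, 0.112, 0.993, 0.004]
22.0333 [ 607.50042076 -231.86276851  278.26289002] [-0.11040133 -0.01895651  0.13249436]
bar_top [([238.0, 157.0], 0.75), ([235.0, 163.0], 0.51)]
arch [([196.0, 310.0], 0.83), ([235.0, 162.0], 0.72)]
knob [([303.0, 279.0], 0.97), ([204.0, 295.0], 0.51), ([237.0, 159.0], 0.38)]
cup_orange [([343.0, 279.0], 0.63)]
cup_plain [([205.0, 295.0], 0.81)]
dropper [([342.0, 252.0], 0.73)]
```

View pics/s15.png

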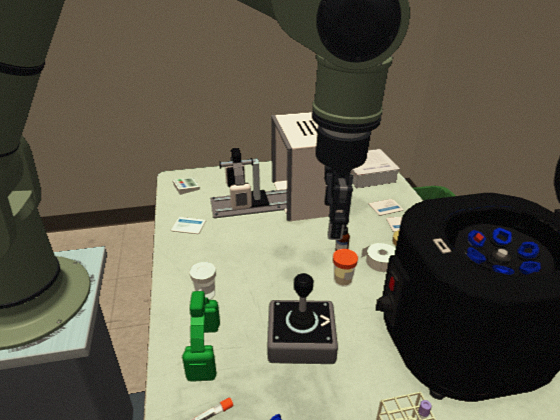

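View pics/t15.png

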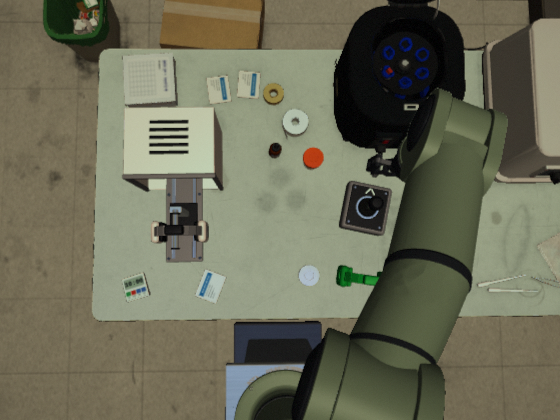

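The carriage is home with the headset hanging on the bar (top view (180,230)). The knob is centred (303,285), and both cups and the dropper are where they were.

```bash
python3 -c "
from station import env
print(env.hand_in())"
```

```text
the job is handed in; nothing more can be done
None
```

I hung the white headset by its band over the carriage bar and let go. I then tilted the joystick fully forward, held it there for about 3.4 s, and opened the jaws so that it centred itself. The job was handed in at about 22 s.

**Last checks:**
- **Headset:** the final side and top pictures show the carriage home and the headset still hanging between the collars.
- **Stick:** the knob is centred, matching its starting position to within the networks' scatter.
- **Bystanders:** both cups, the dropper bottle and the green look-alike are where they were.
- **Robot:** the gripper is clear of everything and the wrist force is about zero.

**Not seen directly:** the inside of the hood was out of view, so "carriage fully in" rests on three things. The stick was on its hard stop, with the force up from about 12 N to 20 N and no further movement. Its angle in the picture matched at least 0.36 rad. The carriage and headset were also out of sight inside the hood.

**One disagreement:** the tool moved about 39 mm from where it gripped the knob, against the expected 32 mm. I put that down to the fingers slipping a little on the knob and gripping slightly above its centre.

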